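# Close an ingot mould and hold a taper gauge snug in its slot

### The job

Close the ingot mould by sliding its front half fully home against the cheeks, then take the taper gauge out of its wooden stand and gently slide its blade straight down into the slot between the two mould plates until it drags snugly on both of them, without prising the mould open again. Finish while still holding the gauge there by its handle, upright at that depth, so that I can read the thickness; leave the brass block, the round tin and the steel block where they are.

Things in the scene. Friction and masses are not known exactly. Their poses are not given: they have to be found in the camera images.
- mould: Ingot mould of dark iron and steel, fixed on a 12 mm wooden board: foot 92 x 80 x 12 mm, two cheeks 32 mm apart, tops at z = 80 mm. Origin: underside of the foot, midway between the cheeks, in the plane of their front ends; x points from the sliding half to the back plate, y along the slot (32 mm long), z up. Guide rods at y = +-32 mm, z = 30 mm reach to x = -52 mm.
- mould_front (a joint): Opening of the steel front half (m): 0 = closed flush on the cheeks, at most 0.030, open towards the mould's -x. A stiff slide: about 9 N moves it, it stays where it is left, and a side push of over 9 N from inside prises it open. 52 mm wide, 14 mm thick, top at mould z = 80 mm; closed, its inner face is at mould x = 0.
- front_pad (a point): Centre of the raised flat pad (36 mm wide, 44 mm high) on the outer side of the front half, 44 mm above the mould's underside; push here towards the mould's +x. The pad's face is 18 mm outside the inner face of the front half.
- back_plate: Fixed steel back plate between the cheeks, brass thumbscrew behind it. Origin on its inner face, level with the mould's underside; axes as the mould's. Mould closed, the slot reaches from mould x = 0 to this origin: 4.2 to 6.6 mm wide. Both plates flare at 45 degrees from the throat (z = 73 mm) to the top (80 mm), so the mouth is 14 mm wider than the slot.
- gauge: Taper gauge, 110 g: steel blade 70 mm long, 18 mm wide along its y, evenly tapered in thickness (its x, both faces) from 2 mm at the tip to 9 mm; above it a wooden handle 45 mm tall, 20 mm along y, 14 mm along x. Origin at the middle of the tip; z points up the blade to the handle. It snugs in the slot with the tip about 22 to 46 mm below the throat, some mm more when pressed.
- gauge_grip (a point): Middle of the gauge's handle, 92.5 mm above the tip, 22.5 mm above the handle's lower end.
- stand: Hardwood block 44 x 70 x 78 mm, fixed, with a slot in the middle of its top in which the gauge hangs upright to its handle (gauge axes as the stand's, handle's lower end on the block's top). Origin: centre of the underside. Lift the gauge straight up by 75 mm to clear it.
- brass_block: Loose yellow brass block 21 x 66 x 20 mm, on the robot's side of the mould; not to be moved. Origin: centre of the underside.
- tin: Loose round tin, 58 mm across, 18 mm high, near the stand; not to be moved. Origin: centre of the underside.
- steel_block: Loose steel bench block 58 x 60 x 28 mm, left of the stand; not to be moved. Origin: centre of the underside.

How it is judged:
By the outcome, as a careful person would: the job done as asked, in the order asked, and still so for the second after the job is handed in, while the arm keeps its last pose, push and grip.
It also fails if it takes over 72 s, if anything falls off the work surface, if the arm or the gripper's body presses on something with over 40 N, if the wrist force passes 120 N, or if a joint passes its speed limit or range.

### The arm

A 7-joint arm with a two-finger parallel gripper is mounted at the origin on a cart in front of the work surface, level with it; the furniture and walls round the work are solid. World frame = base frame: x ahead of the robot, y to its left, z up, the work surface at z = 0. Lengths are in mm, angles in rad, forces in N, time in s.
With the tool pointing down it reaches from about 375 to 925 mm from the base axis. Payload 3.1 kg.
Tool frame: the origin (TCP) lies at the very end of the fingers, on their centre line; the grasp point (between the pads) lies 19 mm behind it (bot.hold_point_z is the distance from the TCP to the grasp point, in mm); z points along the fingers, y is the line along which they close (so a half turn about z gives the same grasp; the last joint's range is limited). The gripper opens to 85 mm and grips with 20 to 120 N. Pads are 22 mm wide; open, the fingers measure 114 mm over their backs; the gripper's body (76 mm by 85 mm) begins 54 mm behind the grasp point. The pads swing forward as they close: fully open they stand 13 mm farther back than shut.
Start: joints at [-1.215, 0.383, 0.044, 1.598, -0.018, 1.161, -0.05], TCP at [284.929, 584.225, 231.269] pointing down, gripper open.
Joint ranges: [-2.61, 2.61], [-0.41, 2.15], [-1.48, 1.57], [0, 2.5], [-1.57, 4.71], [0.05, 1.97], [-2.85, 2.85]. Speed limits (rad/s): [2.79, 2.79, 3.14, 3.14, 3.14, 3.14, 3.14].

### API

Orientations are given as a unit quaternion [w, x, y, z].
In Python, from plant import bot gives the robot as it stands. The module is installed in compiled form; this text tells all that it offers.
- The arm moves only by the shell command python3 -m creep 'ROWS' [OPENING] [FORCE]. ROWS is a JSON object whose one key "moves" holds a list that holds one entry, the list of rows, each a list of 6 numbers: the shift along the world's x, y, z in units of 60 mm (1.0 is 60 mm), then the turn, a rotation vector about the world's x, y, z in units of 5 degrees (1.0 is 5 degrees). In form: {"moves": [[[x, y, z, wx, wy, wz], ...]]}. A call has 1 to 5 rows; each row shifts and turns the commanded pose from where the row before left it; what a row does not reach is not made up. A row lasts 1/8 s, in which the tool goes at most 62.5 mm and 10.7 degrees, less where a joint would pass 70% of its speed; a pose out of reach is approached as far as the arm can. A call is refused whole if a number of a shift passes 1 or a number of a turn 1, either way. A call with a gripper value outside its range is refused whole. OPENING is the opening, from 0 (shut) to 1 (fully open), set as the call begins (- or left out, the last holds). The fingers move at their own pace and stop on an object; FORCE is the grip in N (left out, the last holds). Time passes only in rows, so rows that do not move let the fingers close. It gives the time, the measured TCP pose, the force, the opening and the grip force at its end, in the units of the state.
- bot.get_state(): the state, without advancing time (a new reading comes with each control period).
- bot.read_camera(name): name is "scene" or "side" or "wrist"; returns the picture (400x640x3 uint8, red, green, blue); there is no depth.
- bot.get_calibration(name): a dict with "camera_matrix" (3x3 intrinsics, pixels), "camera_from_world" (4x4, takes a point from world to camera coordinates); the wrist camera has in their place "T_tool_cam" (4x4, takes a point from camera to tool coordinates, whose origin is the TCP and whose axes are the flange's). Camera axes: x right, y up, looking along -z (the intrinsics and any distortion apply to the point x, -y, -z); pixel columns grow to the right and rows downward; lengths in mm; the calibration is good to about 2 mm. The wrist camera is an equidistant fisheye: a pixel r from the principal point sees the ray r / f radians off the axis. A picture is of the moment at which its call begins: read the wrist's pose just before it. get_calibration takes no time and is no camera call.
- bot.close_job(): hands the job in; it is judged then, once.
The state is a dict: "time": time; "joints": joint angles; "dq": joint speeds; "joint_torque": joint torques, N m; "tcp_pos": TCP position; "orientation": TCP orientation; "force": force on the tool from outside, world axes, zero at the start; "torque": the same for the moment, N m; "width": finger opening in mm; "finger_force": force on a finger pad.
Only numpy, scipy, OpenCV 4.12 (cv2) and the standard library are available. Lean on these libraries where they do the work, as an engineer would, in place of code of your own. Each camera call takes 0.05 s, during which the arm holds its last target. There are 200 camera calls.

## Working session

There is one attempt and no reset: what is moved stays moved. The work goes in short steps, Python scripts to look and compute and a shell command to move; the robot and the scene stay as the last step left them, time stands still between calls to the robot, and variables do not carry over. Pictures are saved under pics/ and viewed, at most 10 in all, crops included, and the job is handed in when it is done.

```bash
mkdir -p pics; cat > h.py <<'E'
import numpy as np, cv2
from plant import bot
from scipy.spatial.transform import Rotation as R
def save(n,f):
    im=bot.read_camera(n); cv2.imwrite('pics/'+f+'.png',im[:,:,::-1]); return im
def ray(n,u,v):
    c=bot.get_calibration(n);K=np.array(c['camera_matrix']);T=np.array(c['camera_from_world'])
    d=cv2.undistortPoints(np.array([[[u,v]]],float),K,np.array(c.get('distortion',np.zeros(5)),float)).ravel()
    d=np.array([d[0],-d[1],-1.]);Rm=T[:3,:3]
    return -Rm.T@T[:3,3],Rm.T@d/np.linalg.norm(d)
def onz(n,u,v,z):
    o,d=ray(n,u,v);return o+d*(z-o[2])/d[2]
def proj(n,P):
    c=bot.get_calibration(n);K=np.array(c['camera_matrix']);T=np.array(c['camera_from_world'])
    p=T[:3,:3]@np.array(P,float)+T[:3,3];q=K@np.array([p[0],-p[1],-p[2]]);return q[:2]/q[2]
def tri(a,b):
    (o1,d1),(o2,d2)=ray('scene',*a),ray('side',*b)
    s=np.linalg.lstsq(np.c_[d1,-d2],o2-o1,rcond=None)[0];p,q=o1+s[0]*d1,o2+s[1]*d2
    return (p+q)/2,np.linalg.norm(p-q)
E
python3 - <<'E'
from h import *
np.set_printoptions(precision=3,suppress=True)
for n in('scene','side','wrist'):
    print(bot.get_calibration(n)); save(n,n+'0')
print(bot.get_state())
E
```

```text
{'camera_matrix': array([[504.428,   0.   , 325.164],
       [  0.   , 504.428, 204.048],
       [  0.   ,   0.   ,   1.   ]]), 'camera_from_world': array([[   0.809,   -0.587,   -0.025, -440.206],
       [   0.316,    0.398,    0.861, -275.21 ],
       [  -0.496,   -0.705,    0.507, -862.46 ],
       [   0.   ,    0.   ,    0.   ,    1.   ]])}
{'camera_matrix': array([[401.321,   0.   , 321.898],
       [  0.   , 401.321, 200.56 ],
       [  0.   ,   0.   ,   1.   ]]), 'camera_from_world': array([[   0.937,   -0.349,    0.013, -531.768],
       [   0.196,    0.558,    0.807, -194.035],
       [  -0.289,   -0.753,    0.591, -917.491],
       [   0.   ,    0.   ,    0.   ,    1.   ]])}
{'camera_matrix': array([[309.707,   0.   , 315.885],
       [  0.   , 309.707, 197.626],
       [  0.   ,   0.   ,   1.   ]]), 'T_tool_cam': array([[   0.001,    0.955,    0.297,   75.097],
       [   1.   ,   -0.001,    0.001,   -0.525],
       [   0.001,    0.297,   -0.955, -142.   ],
       [   0.   ,    0.   ,    0.   ,    1.   ]])}
{'time': 0.15, 'joints': array([-1.215,  0.384,  0.044,  1.599, -0.018,  1.161, -0.05 ]), 'dq': array([-0.002, -0.002,  0.001, -0.005, -0.   , -0.002,  0.   ]), 'joint_torque': array([  0.002, -43.405,   1.027, -24.998,   0.011,   0.007,  -0.   ]), 'tcp_pos': array([284.614, 583.567, 230.168]), 'orientation': array([-0.   ,  0.225,  0.974, -0.001]), 'force': array([-0.162,  0.13 , -0.107]), 'torque': array([-0.018,  0.054,  0.042]), 'finger_force': 0.0, 'width': 85.36751985664138}
```

View pics/scene0.png

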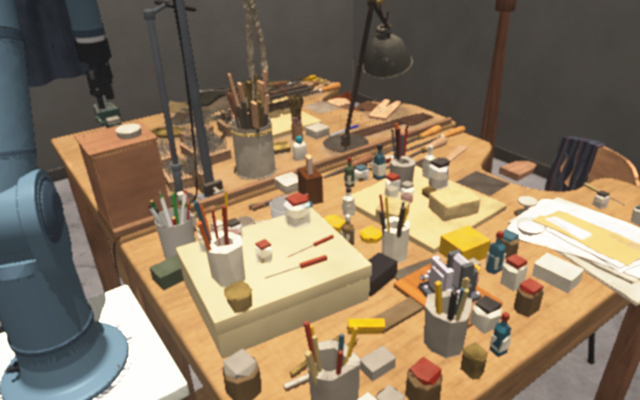

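View pics/side0.png

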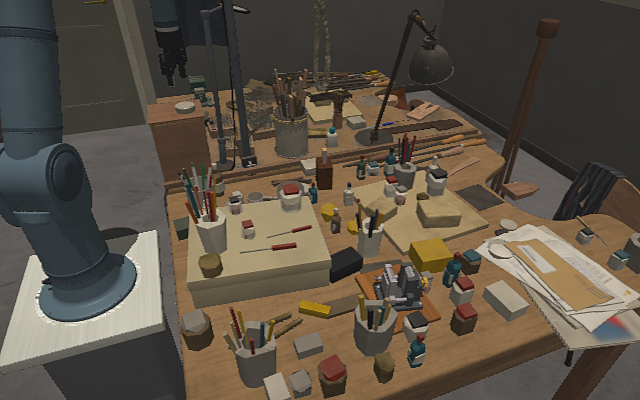

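The scene view shows the mould on its orange board at about (455,280), the brass block at (367,326) and a dark brown stand with handle at (310,183). In the side view they are at (398,290), (315,310) and (325,170). Next I'll magnify these.

```bash
python3 - <<'E'
from h import *
a=cv2.imread('pics/scene0.png');b=cv2.imread('pics/side0.png')
f=lambda i,x,y,w,h:cv2.resize(i[y:y+h,x:x+w],(400,300),interpolation=cv2.INTER_CUBIC)
cv2.imwrite('pics/c1.png',np.vstack([np.hstack([f(a,390,235,120,90),f(b,340,245,120,90)]),np.hstack([f(a,250,145,120,90),f(b,265,130,120,90)])]))
for n,u,v,z in(('scene',367,326,20),('side',315,310,20),('scene',310,183,50),('side',325,175,50),('scene',455,280,80),('side',398,285,80)):print(n,onz(n,u,v,z).round())
E
```

```text
scene [ 452. -255.   20.]
side [ 457. -255.   20.]
scene [647. 207.  50.]
side [646. 187.  50.]
scene [ 611. -309.   80.]
side [ 622. -298.   80.]
```

View pics/c1.png

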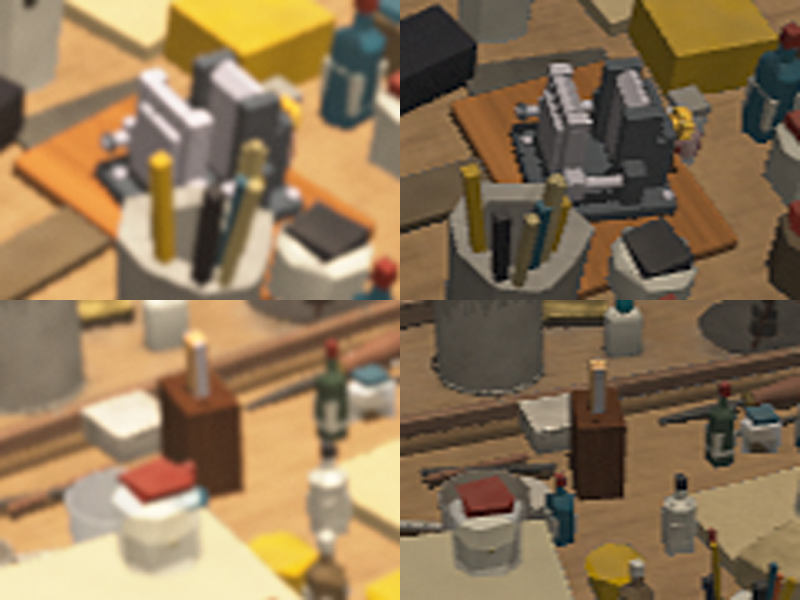

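View pics/wrist0.png

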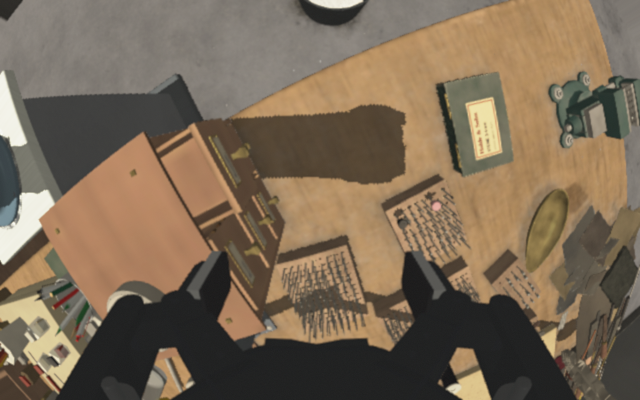

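The crops show the steel front half standing open from the dark back plate, tops near scene (440,262)/(460,262). The gauge handle stands on the brown block at scene (309,165), side (325,157). The wrist view shows only the cabinet side of the bench. Next, triangulating the key features and obstacles.

```bash
python3 - <<'E'
from h import *
np.set_printoptions(precision=1,suppress=True)
S=lambda x,y:(250+x/3.333,145+(y-300)/3.333)
D=lambda x,y:(265+(x-400)/3.333,130+(y-300)/3.333)
A=lambda x,y:(390+x/3.333,235+y/3.333)
B=lambda x,y:(340+(x-400)/3.333,245+y/3.333)
P={'handle top':(S(196,333),D(597,361)),'stand L top':(S(162,383),D(572,395)),'stand near top':(S(188,405),D(573,395)),
'pole base':((207,188),(245,163)),'pole top-ish2':((180,0),(222,0)),'pole1 mid':((150,12),(208,12)),'lamp head':((388,50),(432,62)),'lamp elbow':((372,3),(418,15)),'lamp base':((345,142),(378,137)),'cuptop brushes':((232,75),(277,72)),
'vase top':((252,5),(318,0)),'handle':((505,5),(548,25)),
'front top left':(A(150,72),B(562,66)),'front top right':(A(208,112),B(585,135)),'back top':(A(225,65),B(637,62)),'dark cup brush yellow':(A(160,155),B(470,170)),'brush tan':(A(253,145),B(553,180)),
'board L':(A(17,165),B(452,108)),'steel':(S(120,395),D(550,402)),'foam':((285,230),(285,210)),'brass':((367,322),(315,306)),'bottle in back':((499,235),(456,255)),'cup left brushes':((222,190),(212,180)),'cab top':((128,130),(184,105)),'front cup':((310,340),(240,330))}
for k,(a,b) in P.items():
    p,e=tri(a,b);print(k,p,round(e,1))
for k,p in {'board R side':onz('side',*B(735,242),12),'board top side':onz('side',*B(590,65),12),'board L side':onz('side',*B(452,108),12),'board bot scene':onz('scene',*A(370,235),12),'board L scene':onz('scene',*A(17,165),12)}.items():print(k,p)
E
```

```text
handle top [652.8 215.  125.5] 0.6
stand L top [642.5 251.3  72.4] 0.9
stand near top [625.7 195.7  93.1] 24.0
pole base [439.  384.3  26.2] 8.6
pole top-ish2 [422.2 324.  512.2] 13.7
pole1 mid [397.5 452.5 469.2] 0.4
lamp head [1226.   556.6  228.4] 7.7
lamp elbow [1102.8  507.   407.1] 6.4
lamp base [994.9 505.3 -33.3] 3.7
cuptop brushes [581.8 455.  287.3] 4.8
vase top [856.  829.7 402.5] 25.8
handle [1471.5  292.4  390.1] 19.3
front top left [ 629.  -243.2   84.6] 1.3
front top right [ 605.  -309.1  103.4] 9.9
back top [ 684.2 -249.7   71.7] 4.7
dark cup brush yellow [ 503.6 -359.3  161.8] 1.3
brush tan [ 539.6 -382.7  165.2] 0.7
board L [ 581.9 -187.8    5.2] 0.5
steel [640.4 311.6  35.2] 5.6
foam [487.6  74.8  38.4] 0.0
brass [ 461.3 -242.9   15.8] 1.4
bottle in back [ 783.6 -269.8   85.5] 2.0
cup left brushes [305.8 -43.4 252.1] 6.0
cab top [287.9 442.9 217.6] 4.4
front cup [ 293.8 -322.1  128.4] 16.9
board R side [ 700.4 -357.1   12. ]
board top side [ 690.3 -188.7   12. ]
board L side [ 578.9 -193.1   12. ]
board bot scene [ 690.6 -359.8   12. ]
board L scene [ 575.9 -194.    12. ]
```

```bash
python3 - <<'E'
from h import *
a=cv2.imread('pics/scene0.png');b=cv2.imread('pics/side0.png')
f=lambda i,x,y,w,h:cv2.resize(i[y:y+h,x:x+w],(400,533),interpolation=cv2.INTER_CUBIC)
cv2.imwrite('pics/c2.png',np.hstack([f(a,60,0,165,220),f(b,140,0,165,220)]))
E
```

```text
(no output)
```

View pics/c2.png

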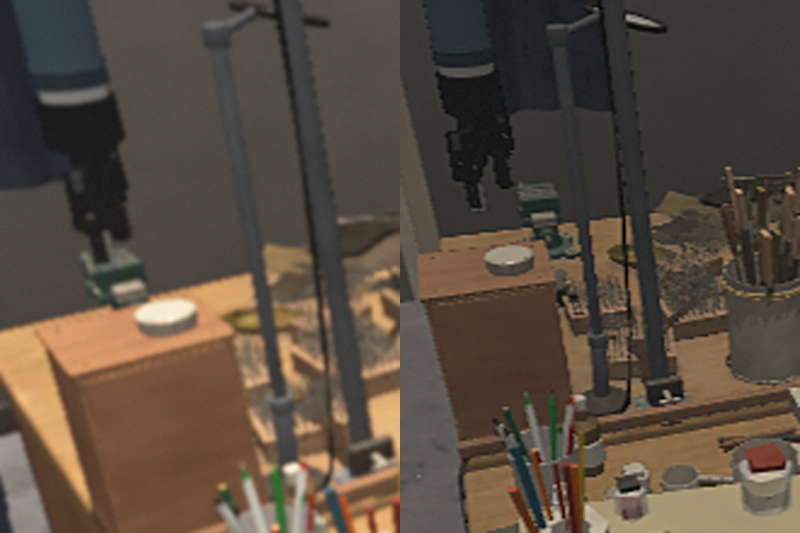

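The crop shows two near-vertical poles, bases at side (225,165) and (249,161), with a cabinet to their left, between the arm and the work.

```bash
python3 - <<'E'
from h import *
np.set_printoptions(precision=0,suppress=True)
S=lambda x,y:(60+x*.4125,y*.4125)
D=lambda x,y:(140+(x-400)*.4125,y*.4125)
for k,a,b in [('p1 base',(283,455),(602,400)),('p1 joint',(281,400),(598,340)),('p1 elbow',(215,35),(560,35)),('p2 base',(372,450),(665,388)),('p2 top',(290,5),(614,5)),('p2 mid',(322,200),(637,200)),('arm end',(322,20),(650,22)),('cab far right top',(183,303),(547,245)),('cab near right',(230,335),(552,285)),('cab near left',(60,380),(420,295)),('cab left back',(40,325),(420,255)),('finger',(100,258),(475,205))]:
    p,e=tri(S(*a),D(*b));print(k,p,e.round(1))
for u in('scene','side'):print(proj(u,bot.get_state()['tcp_pos']))
E
```

```text
p1 base [367. 393.  38.] 28.6
p1 joint [379. 419. 101.] 5.0
p1 elbow [390. 441. 466.] 0.3
p2 base [454. 377.  35.] 1.8
p2 top [447. 394. 496.] 10.6
p2 mid [440. 360. 310.] 20.5
arm end [491. 432. 472.] 6.9
cab far right top [346. 596. 166.] 1.5
cab near right [332. 386. 199.] 3.6
cab near left [179. 439. 181.] 5.0
cab left back [185. 505. 210.] 3.8
finger [262. 545. 251.] 2.1
[108. 109.]
[179.  86.]
```

```bash
python3 -m creep '{"moves": [[[0,0,1,0,0,0],[-0.4,-0.9,0.2,0,0,-1],[-0.4,-0.9,0,0,0,-1],[-0.4,-0.9,0,0,0,-1],[-0.4,-0.9,0,0,0,-1]]]}' 0.5
```

```text
time: 0.78
tcp_pos: [188.1, 366.3, 303.0]
orientation: [-0.0, 0.392, 0.92, -0.0]
force: [0.6, 0.2, 0.8]
width: 43.0
finger_force: 0.0
```

```bash
python3 -m creep '{"moves": [[[0.8,-0.5,0,0,0,-1],[0.75,-0.65,0,0,0,-1],[0.65,-0.75,0,0,0,-1],[0.55,-0.8,0,0,0,-1],[0.5,-0.8,0,0,0,-1]]]}' && python3 -m creep '{"moves": [[[0.9,0,0,0,0,-1],[0.9,0.2,0,0,0,-1],[0.9,0.2,0,0,0,-1],[0.6,0.2,0,0,0,-1],[0,0,0,0,0,0]]]}' 1 && python3 - <<'E'
from h import *
s=bot.get_state();print(s['tcp_pos'],R.from_quat(s['orientation'][[1,2,3,0]]).as_matrix().round(2),s['time'])
save('wrist','w1')
E
```

```text
time: 1.4
tcp_pos: [384.7, 156.3, 303.2]
orientation: [-0.0, 0.582, 0.813, 0.0]
force: [1.4, 0.4, -0.9]
width: 42.6
finger_force: 0.0
time: 2.02
tcp_pos: [583.3, 195.1, 301.7]
orientation: [0.001, 0.713, 0.701, -0.001]
force: [-0.2, -0.9, 0.3]
width: 85.3
finger_force: 0.0
[583.31493692 195.07174619 301.68469416] [[ 0.02  1.   -0.  ]
 [ 1.   -0.02 -0.  ]
 [-0.   -0.   -1.  ]] 2.025
```

View pics/w1.png

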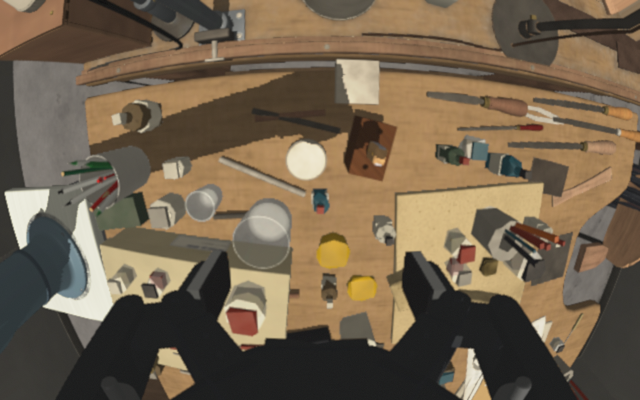

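The wrist view shows the stand at (370,147) with the handle at (378,155), the tin at (306,160) and the steel block at (358,82). I'll go closer for precision.

```bash
python3 -m creep '{"moves": [[[0.55,-0.6,-0.6,0,0,0.25],[0.55,-0.6,-0.6,0,0,0],[0,0,-0.5,0,0,0],[0,0,0,0,0,0],[0,0,0,0,0,0]]]}' && cat >> h.py <<'E'
def wpose():
    s=bot.get_state();T=np.eye(4);T[:3,:3]=R.from_quat(s['orientation'][[1,2,3,0]]).as_matrix();T[:3,3]=s['tcp_pos'];return T
def wray(T,u,v):
    c=bot.get_calibration('wrist');K=np.array(c['camera_matrix']);C=T@np.array(c['T_tool_cam'])
    x,y=(u-K[0,2])/K[0,0],(v-K[1,2])/K[1,1];r=np.hypot(x,y);k=np.sin(r)/r if r>1e-9 else 1
    return C[:3,3],C[:3,:3]@np.array([x*k,-y*k,-np.cos(r)])
def wonz(T,u,v,z):
    o,d=wray(T,u,v);return o+d*(z-o[2])/d[2]
def wproj(T,P):
    c=bot.get_calibration('wrist');K=np.array(c['camera_matrix']);C=np.linalg.inv(T@np.array(c['T_tool_cam']))
    p=C[:3,:3]@np.array(P,float)+C[:3,3];q=np.array([p[0],-p[1]]);r=np.linalg.norm(q);t=np.arctan2(r,-p[2])
    return K[:2,2]+K[0,0]*t*q/r
E
python3 - <<'E'
from h import *
T=wpose();np.save('T2.npy',T);print(T.round(3))
im=save('wrist','w2')
u,v=wproj(T,(652,213,78)).astype(int);print(u,v)
x0,y0=max(u-60,0),max(v-60,0)
c=im[y0:y0+120,x0:x0+120,::-1];print(x0,y0)
cv2.imwrite('pics/w2c.png',cv2.resize(c,(600,600),interpolation=cv2.INTER_CUBIC))
E
```

```text
time: 2.7
tcp_pos: [647.7, 123.5, 202.8]
orientation: [-0.0, 0.705, 0.709, 0.001]
force: [0.0, 0.3, -0.3]
width: 85.5
finger_force: 0.0
[[-6.00000e-03  1.00000e+00  1.00000e-03  6.47673e+02]
 [ 1.00000e+00  6.00000e-03  2.00000e-03  1.23518e+02]
 [ 2.00000e-03  1.00000e-03 -1.00000e+00  2.02784e+02]
 [ 0.00000e+00  0.00000e+00  0.00000e+00  1.00000e+00]]
321 87
261 27
```

View pics/w2c.png

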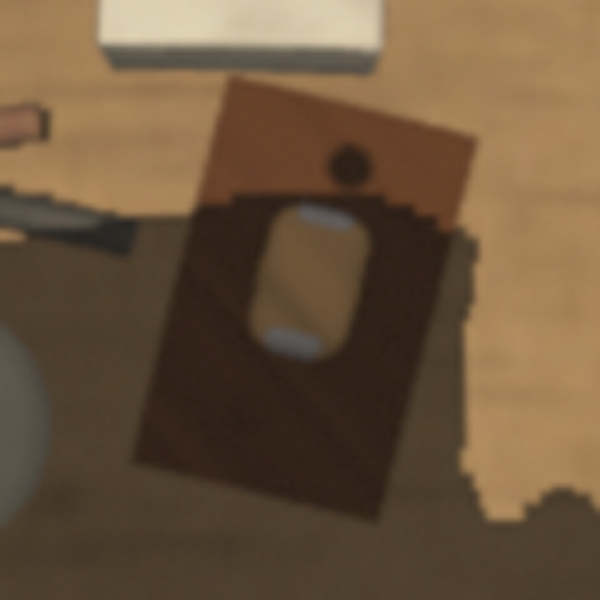

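The crop shows stand top corners at (230,77), (477,137), (380,522), (135,462), and the handle top centred at (310,282).

```bash
python3 - <<'E'
from h import *
np.set_printoptions(precision=1,suppress=True)
T=np.load('T2.npy');f=lambda x,y,z:wonz(T,261+(x+.5)/5-.5,27+(y+.5)/5-.5,z)
Q=np.array([f(*c,78) for c in[(230,77),(477,137),(380,522),(135,462)]]);print(Q)
print('edges',[np.linalg.norm(Q[i]-Q[i-1]) for i in range(4)],'c',Q.mean(0))
for i in range(4):
    e=Q[i]-Q[i-1];print(np.degrees(np.arctan2(e[1],e[0])))
print('handle',f(310,282,123))
E
```

```text
[[639.6 252.9  78. ]
 [681.4 243.2  78. ]
 [665.7 175.6  78. ]
 [623.6 185.9  78. ]]
edges [np.float64(68.93352643328788), np.float64(42.99330059688169), np.float64(69.31313100454821), np.float64(43.304425663067136)] c [652.6 214.4  78. ]
76.6463682315398
-13.125600592882448
-103.09657865560489
166.37143026048847
handle [652.4 213.8 123. ]
```

```bash
python3 -m creep '{"moves": [[[0,-0.5,0.8,0,0,0],[0,-0.9,0.4,0,0,0],[0,-1,0,0,0,0],[0,-1,0,0,0,0],[0,-1,0,0,0,0]]]}' 0 && python3 -m creep '{"moves": [[[0,-1,0,0,0,0],[-0.2,-1,0,0,0,0],[-0.2,-1,-0.2,0,0,0],[0,-0.4,-0.8,0,0,0],[0,0,0,0,0,0]]]}' && python3 - <<'E'
from h import *
T=wpose();np.save('T3.npy',T);print(T.round(3))
im=save('wrist','w3')
u,v=wproj(T,(632,-275,80)).astype(int);print(u,v)
x0,y0=max(u-80,0),max(v-60,0)
c=im[y0:y0+120,x0:x0+160,::-1];print(x0,y0)
cv2.imwrite('pics/w3c.png',cv2.resize(c,(800,600),interpolation=cv2.INTER_CUBIC))
E
```

```text
time: 3.38
tcp_pos: [648.8, -142.4, 276.2]
orientation: [0.001, 0.705, 0.71, 0.002]
force: [0.8, 0.4, 0.4]
width: -0.2
finger_force: 0.0
time: 4.0
tcp_pos: [620.7, -346.8, 210.7]
orientation: [-0.003, 0.707, 0.707, -0.001]
force: [-1.0, 1.7, -0.6]
width: -0.1
finger_force: 0.0
[[-1.00000e-03  1.00000e+00 -6.00000e-03  6.20726e+02]
 [ 1.00000e+00  1.00000e-03  2.00000e-03 -3.46824e+02]
 [ 2.00000e-03 -6.00000e-03 -1.00000e+00  2.10679e+02]
 [ 0.00000e+00  0.00000e+00  0.00000e+00  1.00000e+00]]
329 108
249 48
```

View pics/w3c.png

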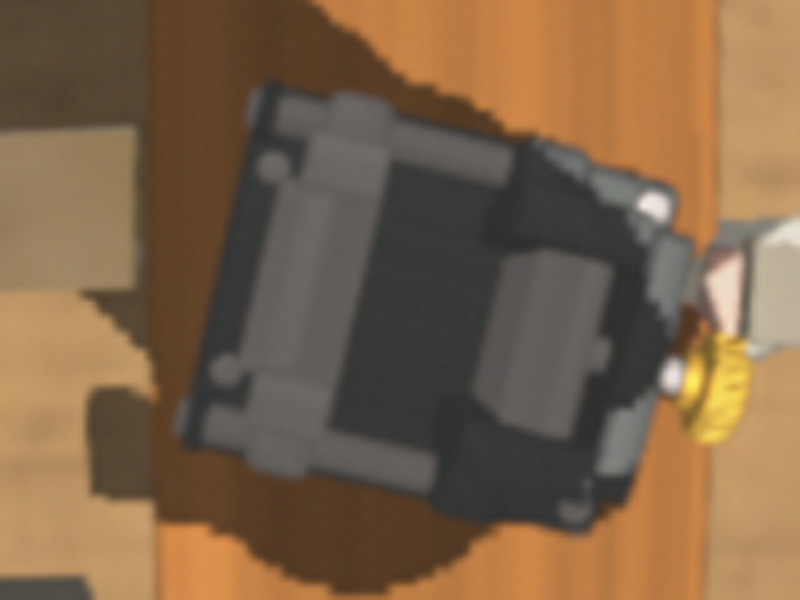

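The view shows the mould turned about -13°. The front half's inner edge runs (390,165)–(325,430), the foot's front edge (270,90)–(190,447), the cheeks start at about (510,200) and (440,455), and the back plate's top spans (505,255)–(570,435).

```bash
python3 - <<'E'
from h import *
np.set_printoptions(precision=1,suppress=True)
T=np.load('T3.npy');f=lambda x,y,z:wonz(T,249+(x+.5)/5-.5,48+(y+.5)/5-.5,z)
def seg(n,a,b,z):
    A,B=f(*a,z),f(*b,z);d=A-B;print(n,A,B,'len',np.linalg.norm(d),'yaw',np.degrees(np.arctan2(-d[0],d[1])),'mid',(A+B)/2)
seg('foot front',(270,85),(188,447),24)
seg('front inner throat',(390,165),(328,430),85)
seg('front outer ends',(352,95),(275,472),60)
seg('pad',(285,185),(242,375),70)
seg('cheek tops',(530,145),(437,510),92)
seg('back inner edge',(510,250),(475,395),85)
seg('back outer top',(612,262),(570,435),92)
seg('rods tips',(255,108),(185,415),42)
seg('rod upper L-R',(395,140),(255,108),42)
seg('board left',(150,0),(155,600),12);seg('board right',(718,0),(706,600),12)
print(f(350,435,42)-f(210,415,42))
E
```

```text
foot front [ 606.1 -229.3   24. ] [ 588.4 -306.5   24. ] len 79.1853973432664 yaw -12.932869471357074 mid [ 597.2 -267.9   24. ]
front inner throat [ 629.4 -251.2   85. ] [ 619.  -297.2   85. ] len 47.17586215516592 yaw -12.835152413061737 mid [ 624.2 -274.2   85. ]
front outer ends [ 623. -236.   60.] [ 608.6 -307.6   60. ] len 73.0899693494214 yaw -11.40384059437368 mid [ 615.8 -271.8   60. ]
pad [ 611.  -253.7   70. ] [ 603.2 -288.5   70. ] len 35.60464409945604 yaw -12.801126320399494 mid [ 607.1 -271.1   70. ]
cheek tops [ 652.4 -247.9   92. ] [ 637.5 -310.1   92. ] len 64.01888427341459 yaw -13.464840943567669 mid [ 645. -279.   92.]
back inner edge [ 650.  -265.6   85. ] [ 644.3 -290.9   85. ] len 25.93289642682919 yaw -12.72476235652936 mid [ 647.1 -278.3   85. ]
back outer top [ 666.5 -267.3   92. ] [ 660.  -296.9   92. ] len 30.361494856479904 yaw -12.4172711254632 mid [ 663.2 -282.1   92. ]
rods tips [ 604.  -236.3   42. ] [ 589.7 -298.1   42. ] len 63.424107524937426 yaw -13.041308144502876 mid [ 596.9 -267.2   42. ]
rod upper L-R [ 631.6 -242.8   42. ] [ 604.  -236.3   42. ] len 28.285913827132756 yaw -103.37437161110098 mid [ 617.8 -239.6   42. ]
board left [ 579.5 -207.9   12. ] [ 579.  -342.4   12. ] len 134.50278144930473 yaw -0.1903263895357798 mid [ 579.2 -275.1   12. ]
board right [ 703.4 -205.3   12. ] [ 704.3 -341.5   12. ] len 136.23131865334727 yaw 0.376235340681336 mid [ 703.9 -273.4   12. ]
[28.1 -4.1  0. ]
```

```bash
python3 -m creep '{"moves": [[[-0.4,0.6,0,0,0,-1],[-0.4,0.5,0,0,0,-1],[-0.2,0.3,-0.5,0,0,-0.6],[0,0,-1,0,0,0],[0,0,-1,0,0,0]]]}' 0 && python3 -m creep '{"moves": [[[0,0,-0.25,0,0,0],[0,0,0,0,0,0]]]}' && python3 -c "
from h import *
print(wpose().round(3))"
```

```text
time: 4.68
tcp_pos: [569.3, -258.4, 66.0]
orientation: [0.003, 0.779, 0.627, 0.004]
force: [0.8, -0.6, -0.2]
width: 0.0
finger_force: 0.0
time: 4.92
tcp_pos: [565.9, -260.7, 49.8]
orientation: [0.001, 0.78, 0.625, 0.001]
force: [0.7, 0.4, 0.7]
width: 0.0
finger_force: 0.0
[[ 2.18000e-01  9.76000e-01  2.00000e-03  5.65878e+02]
 [ 9.76000e-01 -2.18000e-01  0.00000e+00 -2.60688e+02]
 [ 1.00000e-03  2.00000e-03 -1.00000e+00  4.97740e+01]
 [ 0.00000e+00  0.00000e+00  0.00000e+00  1.00000e+00]]
```

```bash
python3 -m creep '{"moves": [[[0.195,-0.045,-0.05,0,0,0],[0.195,-0.045,0,0,0,0],[0.1,-0.023,0,0,0,0],[0,0,0,0,0,0]]]}' && for i in 1 2; do python3 -m creep '{"moves": [[[0.05,-0.011,0,0,0,0],[0.05,-0.011,0,0,0,0]]]}'; done
```

```text
time: 5.42
tcp_pos: [593.6, -269.0, 48.1]
orientation: [-0.001, 0.781, 0.624, 0.0]
force: [-5.9, 4.4, 8.0]
width: -0.0
finger_force: 5.8
time: 5.68
tcp_pos: [598.3, -270.1, 48.1]
orientation: [-0.002, 0.781, 0.624, -0.0]
force: [-8.5, 4.5, 11.3]
width: 0.2
finger_force: 7.4
time: 5.92
tcp_pos: [604.2, -271.5, 48.1]
orientation: [-0.002, 0.781, 0.624, -0.0]
force: [-9.4, 5.2, 10.5]
width: -0.4
finger_force: 7.3
```

```bash
for i in 1 2; do python3 -m creep '{"moves": [[[0.05,-0.011,0.01,0,0,0],[0.05,-0.011,0.01,0,0,0]]]}'; done; python3 -m creep '{"moves": [[[0.02,-0.005,0,0,0,0],[0.02,-0.005,0,0,0,0]]]}'
```

```text
time: 6.18
tcp_pos: [606.8, -272.0, 48.2]
orientation: [-0.005, 0.782, 0.624, -0.002]
force: [-16.4, 5.8, 14.1]
width: -0.2
finger_force: 10.4
time: 6.42
tcp_pos: [606.6, -271.9, 48.5]
orientation: [-0.012, 0.782, 0.623, -0.005]
force: [-27.2, 11.0, 21.0]
width: 0.1
finger_force: 16.0
time: 6.68
tcp_pos: [606.5, -271.8, 48.5]
orientation: [-0.014, 0.782, 0.623, -0.006]
force: [-31.0, 12.5, 26.3]
width: -0.3
finger_force: 18.9
```

```bash
python3 -m creep '{"moves": [[[-0.4,0.09,0,0,0,0],[-0.2,0.05,0.3,0,0,0],[0,0,1,0,0,0],[0,0,1,0,0,0],[0.1,-0.4,0.5,0,0,0]]]}' && python3 -m creep '{"moves": [[[0.4,-0.75,0,0,0,0],[0.6,-0.75,0,0,0,0],[0,0,0,0,0,0],[0,0,0,0,0,0]]]}' && python3 - <<'E'
from h import *
T=wpose();np.save('T4.npy',T);print(T.round(3))
im=save('wrist','w4')
u,v=wproj(T,(640,-278,85)).astype(int)
x0,y0=max(u-50,0),max(v-50,0)
c=im[y0:y0+90,x0:x0+120,::-1];print(u,v,x0,y0)
c=(255*(c/255.)**.6).astype(np.uint8)
cv2.imwrite('pics/w4c.png',cv2.resize(c,(800,600),interpolation=cv2.INTER_CUBIC))
E
```

```text
time: 7.3
tcp_pos: [593.7, -289.6, 222.0]
orientation: [0.003, 0.78, 0.626, 0.003]
force: [-0.5, -0.4, -0.5]
width: 0.2
finger_force: 0.0
time: 7.8
tcp_pos: [650.2, -380.3, 216.4]
orientation: [0.0, 0.781, 0.624, 0.0]
force: [0.7, 0.5, -0.7]
width: 0.0
finger_force: 0.0
[[ 2.21000e-01  9.75000e-01  1.00000e-03  6.50204e+02]
 [ 9.75000e-01 -2.21000e-01 -0.00000e+00 -3.80287e+02]
 [-0.00000e+00  1.00000e-03 -1.00000e+00  2.16431e+02]
 [ 0.00000e+00  0.00000e+00  0.00000e+00  1.00000e+00]]
277 79 227 29
```

View pics/w4c.png

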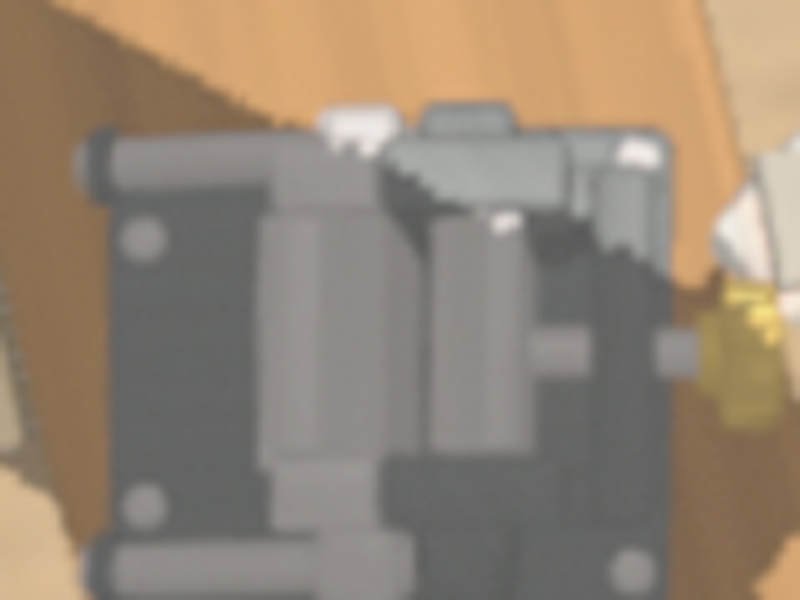

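The view shows the mould closed: the front half's right edge at column 383 meets the cheek fronts, and the slot is the thin dark line at columns 420–430. The camera stands about 22 mm too far towards the back, so I'll shift it over the slot plane and measure an intensity profile.

```bash
python3 -m creep '{"moves": [[[-0.36,0.08,0,0,0,0],[0,0.4,0,0,0,0],[0,0,0,0,0,0],[0,0,0,0,0,0]]]}' && python3 - <<'E'
from h import *
np.set_printoptions(precision=1,suppress=True,linewidth=150)
T=wpose();np.save('T5.npy',T);print(T[:3,3])
im=save('wrist','w5')
e=np.array([.975,-.223,0]);n=np.array([.223,.975,0]);O=np.array([647.4,-279.2,0])
g=cv2.cvtColor(im,cv2.COLOR_RGB2GRAY).astype(np.float32)
xs=np.arange(-20,26,1.)
for ys in((-10,-7,-4),(-2,0,2),(4,7,10)):
    P=np.array([[wproj(T,O+x*e+y*n+[0,0,85]) for x in xs] for y in ys],np.float32)
    print(cv2.remap(g,P[...,0],P[...,1],cv2.INTER_CUBIC).mean(0).astype(int))
print(xs.astype(int)); print(wproj(T,O+[0,0,85]),wproj(T,O+10*e+[0,0,85]))
E
```

```text
time: 8.35
tcp_pos: [628.7, -350.6, 216.6]
orientation: [0.001, 0.781, 0.625, 0.0]
force: [-0.4, 0.3, 0.0]
width: -0.0
finger_force: 0.0
[ 628.7 -350.6  216.6]
[ 62  83  94  96  96  97 100 101 102 102  98  96  94  94  94  95  95  93  81  61  54  55  57  68  84  94  95  96  95  94  94  95  96  98  99  97  87
  69  58  57  54  51  49  48  49  52]
[ 60  80  94  97  96  97 101 102 103 103  99  95  95  94  94  95  95  95  83  62  54  55  57  68  84  93  95  95  94  94  94  94  96  99  99  98  95
  95  97  97  97  96  85  62  50  52]
[ 62  83  94  96  96  98 101 102 103 104 100  95  94  94  94  94  95  95  82  62  56  56  56  67  85  94  95  94  94  94  94  94  95 101 101  98  92
  73  58  57  54  50  49  48  50  52]
[-20 -19 -18 -17 -16 -15 -14 -13 -12 -11 -10  -9  -8  -7  -6  -5  -4  -3  -2  -1   0   1   2   3   4   5   6   7   8   9  10  11  12  13  14  15  16
  17  18  19  20  21  22  23  24  25]
[318.  105.6] [329.5 105.7]
```

```bash
python3 -m creep '{"moves": [[[0,0.4,0.8,0,0,0],[0,1,0.2,0,0,0],[0,1,0,0,0,0],[0,1,0,0,0,0],[0,1,0,0,0,0]]]}' 0.6 && python3 -m creep '{"moves": [[[0.1,1,0,0,0,0],[0.1,1,0,0,0,0],[0.2,1,0,0,0,0],[0,1,0,0,0,0],[0,1,0,0,0,0]]]}' && python3 -m creep '{"moves": [[[0,0,-1,0,0,-0.1],[0,0,-0.5,0,0,0],[0,0,0,0,0,0]]]}'
```

```text
time: 9.02
tcp_pos: [628.2, -86.5, 276.1]
orientation: [0.001, 0.782, 0.624, 0.0]
force: [1.1, 0.5, -0.7]
width: 51.2
finger_force: 0.0
time: 9.65
tcp_pos: [652.8, 213.5, 276.0]
orientation: [0.001, 0.782, 0.624, 0.0]
force: [0.5, -0.5, 0.5]
width: 51.4
finger_force: 0.0
time: 10.02
tcp_pos: [650.1, 211.5, 182.2]
orientation: [-0.001, 0.784, 0.62, -0.003]
force: [-0.5, 0.1, 0.8]
width: 51.3
finger_force: 0.0
```

```bash
python3 -m creep '{"moves": [[[0,0,-0.6,0,0,0],[0,0,-0.6,0,0,0],[0,0,-0.53,0,0,0],[0,0,0,0,0,0],[0,0,0,0,0,0]]]}' && python3 -c "
from h import *
print(wpose().round(3));save('wrist','w6');save('scene','s6')"
```

```text
time: 10.65
tcp_pos: [654.5, 212.7, 84.7]
orientation: [0.001, 0.784, 0.621, 0.002]
force: [-0.0, 0.4, 0.9]
width: 51.3
finger_force: 0.0
[[ 2.30000e-01  9.73000e-01  4.00000e-03  6.54495e+02]
 [ 9.73000e-01 -2.30000e-01  1.00000e-03  2.12669e+02]
 [ 2.00000e-03  4.00000e-03 -1.00000e+00  8.47000e+01]
 [ 0.00000e+00  0.00000e+00  0.00000e+00  1.00000e+00]]
```

```bash
python3 -m creep '{"moves": [[[0,0,-0.04,0,0,0],[0,0,0,0,0,0],[0,0,0,0,0,0]]]}'; python3 -m creep '{"moves": [[[0,0,0,0,0,0],[0,0,0,0,0,0],[0,0,0,0,0,0],[0,0,0,0,0,0]]]}' 0 25
```

```text
time: 11.12
tcp_pos: [652.1, 212.9, 79.6]
orientation: [-0.0, 0.784, 0.621, 0.0]
force: [0.7, 0.0, 0.5]
width: 51.4
finger_force: 0.0
time: 11.62
tcp_pos: [652.2, 212.7, 79.5]
orientation: [-0.0, 0.784, 0.621, 0.0]
force: [-0.5, -0.3, -0.2]
width: 13.5
finger_force: 29.0
```

```bash
python3 -m creep '{"moves": [[[0,0,0.2,0,0,0],[0,0,0.4,0,0,0],[0,0,0.4,0,0,0],[0,0,0.4,0,0,0],[0,0,0.4,0,0,0]]]}' - 45 && python3 -m creep '{"moves": [[[0,0,0.9,0,0,0],[0,0,0.9,0,0,0],[0,0,0.2,0,0,0],[0,0,0,0,0,0],[0,0,0,0,0,0]]]}' && python3 -c "
from h import *
T=wpose();np.save('T7.npy',T);print(T.round(3));save('wrist','w7')"
```

```text
time: 12.25
tcp_pos: [652.0, 212.6, 188.7]
orientation: [-0.0, 0.784, 0.621, 0.0]
force: [0.9, -0.3, -0.9]
width: 13.2
finger_force: 46.0
time: 12.88
tcp_pos: [650.6, 212.7, 304.7]
orientation: [-0.001, 0.784, 0.621, -0.002]
force: [-0.2, 0.5, -2.1]
width: 13.6
finger_force: 46.2
[[ 2.29000e-01  9.73000e-01 -5.00000e-03  6.50568e+02]
 [ 9.73000e-01 -2.29000e-01 -1.00000e-03  2.12713e+02]
 [-2.00000e-03 -4.00000e-03 -1.00000e+00  3.04661e+02]
 [ 0.00000e+00  0.00000e+00  0.00000e+00  1.00000e+00]]
```

```bash
python3 -m creep '{"moves": [[[0,-0.6,0,0,0,0],[0,-0.9,0,0,0,0],[0,-1,0,0,0,0],[0,-1,0,0,0,0],[0,-1,0,0,0,0]]]}' && python3 -m creep '{"moves": [[[0,-1,0,0,0,0],[-0.07,-1,0,0,0,0.08],[0,-0.9,0,0,0,0],[0,-0.6,0,0,0,0],[0,-0.22,0,0,0,0]]]}' && python3 -m creep '{"moves": [[[0,0,-0.6,0,0,0],[0,0,-0.6,0,0,0],[0,0,-0.5,0,0,0],[0,0,0,0,0,0],[0,0,0,0,0,0]]]}' && python3 -c "
from h import *
T=wpose();print(T.round(3))"
```

```text
time: 13.55
tcp_pos: [650.9, -58.7, 305.3]
orientation: [-0.001, 0.784, 0.621, -0.001]
force: [-0.0, 0.3, -1.6]
width: 13.4
finger_force: 46.2
time: 14.18
tcp_pos: [645.6, -283.9, 305.3]
orientation: [-0.001, 0.783, 0.621, -0.002]
force: [-0.6, 0.9, -1.8]
width: 13.7
finger_force: 46.2
time: 14.8
tcp_pos: [648.9, -279.4, 206.2]
orientation: [0.0, 0.781, 0.624, 0.0]
force: [-0.3, -0.6, -0.1]
width: 13.7
finger_force: 46.1
[[ 2.21000e-01  9.75000e-01  1.00000e-03  6.48895e+02]
 [ 9.75000e-01 -2.21000e-01  0.00000e+00 -2.79398e+02]
 [ 0.00000e+00  1.00000e-03 -1.00000e+00  2.06157e+02]
 [ 0.00000e+00  0.00000e+00  0.00000e+00  1.00000e+00]]
```

```bash
python3 -m creep '{"moves": [[[0,0,-0.3,0,0,0],[0,0,-0.25,0,0,0],[0,0,0,0,0,0],[0,0,0,0,0,0],[0,0,0,0,0,0]]]}' && python3 - <<'E'
from h import *
T=wpose();np.save('T8.npy',T);print(T.round(3))
a=save('wrist','w8');b=save('scene','s8');c=save('side','d8')
p=lambda n:proj(n,(648,-279,110)).astype(int)
def cr(im,q,w,h,W,H):
    x,y=q[0]-w//2,q[1]-h//2;print(x,y);return cv2.resize((255*(im[y:y+h,x:x+w,::-1]/255.)**.7).astype(np.uint8),(W,H),interpolation=cv2.INTER_CUBIC)
t=np.hstack([cr(b,p('scene'),80,60,400,300),cr(c,p('side'),80,60,400,300)])
q=wproj(T,(648,-279,92)).astype(int);print(q)
cv2.imwrite('pics/c8.png',np.vstack([t,cr(a,(q[0],max(q[1],45)),240,90,800,300)]))
E
```

```text
time: 15.42
tcp_pos: [648.3, -280.9, 173.2]
orientation: [0.001, 0.782, 0.623, 0.0]
force: [-0.1, 0.6, -1.3]
width: 13.1
finger_force: 46.1
[[ 2.23000e-01  9.75000e-01  1.00000e-03  6.48328e+02]
 [ 9.75000e-01 -2.23000e-01 -1.00000e-03 -2.80867e+02]
 [-0.00000e+00  1.00000e-03 -1.00000e+00  1.73222e+02]
 [ 0.00000e+00  0.00000e+00  0.00000e+00  1.00000e+00]]
417 221
366 235
[313 202]
193 157
```

View pics/c8.png

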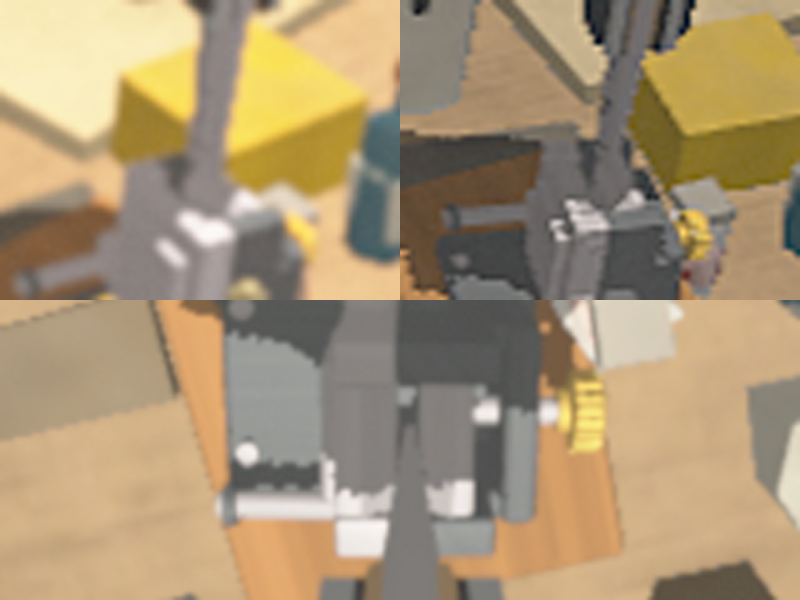

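The view shows the mould still closed and the blade tip (crop (408,408)) centred over the slot (columns 395–418), with the blade upright. I'll check the y position numerically, then descend.

```bash
python3 - <<'E'
from h import *
T=np.load('T8.npy');e=np.array([.975,-.223,0]);n=np.array([.223,.975,0]);O=np.array([647.4,-279.2,0])+.9*e
f=lambda P:((wproj(T,P)-[193,157])*3.333).round()
G=np.array([*T[:2,3],0])+1.3*n+[0,0,101.7]
print('tip near',f(G+9*n),'tip far',f(G-9*n),'slot ends',f(O+16*n+[0,0,85]),f(O-16*n+[0,0,85]))
E
python3 -m creep '{"moves": [[[0,0,-0.25,0,0,0],[0,0,-0.25,0,0,0],[0,0,0,0,0,0],[0,0,0,0,0,0]]]}'
```

```text
tip near [406. 128.] tip far [406. 205.] slot ends [404.  77.] [404. 207.]
time: 16.08
tcp_pos: [647.5, -280.3, 141.9]
orientation: [-0.001, 0.782, 0.624, -0.0]
force: [-0.8, -0.1, -1.5]
width: 13.4
finger_force: 46.1
```

```bash
python3 - <<'E'
from h import *
np.set_printoptions(linewidth=150)
g=cv2.cvtColor(cv2.imread('pics/w8.png'),cv2.COLOR_BGR2GRAY)
print(np.arange(308,325))
for r in range(176,206):print(r,g[r,308:325])
T=wpose();save('wrist','w9');np.save('T9.npy',T);print(T[:3,3])
g=cv2.cvtColor(cv2.imread('pics/w9.png'),cv2.COLOR_BGR2GRAY)
for r in range(174,206,2):print(r,g[r,308:325])
E
```

```text
[308 309 310 311 312 313 314 315 316 317 318 319 320 321 322 323 324]
176 [101 100  96  79  60  55  56  56  57  57  57  57  57  56  56  56  57]
177 [101 100  96  79  60  54  55  57  56  58  58  57  56  56  56  56  57]
178 [101 100  95  80  60  54  55  55  56  57  56  57  57  56  56  57  56]
179 [101 100  96  80  61  54  55  54  55  56  56  56  57  56  56  56  56]
180 [101 100  96  81  63  55  54  54  54  54  56  56  56  56  55  55  56]
181 [99 98 95 85 69 57 54 53 53 53 56 60 62 62 61 61 60]
182 [94 94 94 92 83 72 69 69 69 64 63 73 79 80 80 80 79]
183 [ 93  94  97  98 102 107 109 109 106  91  75  85  92  92  92  92  91]
184 [ 97  97  97 100 112 126 130 130 126 106  81  89  97  97  96  97  96]
185 [ 97  96  97 100 113 129 134 132 122  98  78  90  97  98  97  97  97]
186 [ 97  98  97 100 114 129 133 128 106  75  72  90  98  97  97  96  97]
187 [ 96  97  98  99 109 123 126 121  95  65  69  90  97  98  98  97  96]
188 [97 98 97 93 91 94 95 93 77 60 70 91 97 98 98 97 96]
189 [97 97 97 89 75 65 63 63 58 57 70 90 97 97 97 96 96]
190 [97 97 96 88 73 58 54 54 54 58 72 90 97 98 98 96 96]
191 [
[... 1326 characters left out ...]
9  59  59  59  59  59  58  58  58]
188 [105 105 102  93  77  61  56  57  59  59  60  60  59  59  58  58  57]
190 [104 104 102  94  78  61  56  56  57  57  58  59  58  59  58  58  58]
192 [105 106 103  95  80  62  57  57  57  57  57  57  57  58  59  58  59]
194 [100 100 100  98  88  74  66  67  67  63  56  57  65  70  72  72  71]
196 [100  99 100 100 104 106 101  96  91  80  63  62  78  91  98  99  99]
198 [100 101 100  99  94  91  95  95  93  86  70  64  79  93 100 101 101]
200 [101 102 101  99  93  88  92  94  92  85  71  64  79  93  99 101 102]
202 [101 101 101 100  95  91  93  94  94  92  83  69  79  93  99 101 101]
204 [101 102 101  99  95  92  92  93  94  93  88  77  80  93 100 102 101]
```

```bash
python3 -m creep '{"moves": [[[0,-0.02,-0.05,0,0,0],[0,0,-0.05,0,0,0],[0,0,0,0,0,0],[0,0,0,0,0,0]]]}'; for i in 1 2; do python3 -m creep '{"moves": [[[0,0,-0.05,0,0,0],[0,0,0,0,0,0],[0,0,0,0,0,0]]]}'; done
```

```text
time: 16.62
tcp_pos: [647.9, -281.6, 136.5]
orientation: [-0.0, 0.782, 0.624, 0.0]
force: [-0.1, 0.1, -1.5]
width: 13.5
finger_force: 46.1
time: 17.0
tcp_pos: [647.9, -281.6, 133.4]
orientation: [-0.0, 0.782, 0.624, -0.0]
force: [0.3, -0.4, -0.6]
width: 13.2
finger_force: 46.1
time: 17.38
tcp_pos: [647.9, -281.6, 130.4]
orientation: [-0.0, 0.782, 0.624, -0.0]
force: [0.8, -0.4, -1.1]
width: 13.4
finger_force: 46.1
```

```bash
for i in 1 2 3; do python3 -m creep '{"moves": [[[0,0,-0.025,0,0,0],[0,0,0,0,0,0],[0,0,0,0,0,0]]]}'; done
```

```text
time: 17.75
tcp_pos: [647.9, -281.6, 129.0]
orientation: [-0.0, 0.782, 0.624, 0.0]
force: [0.4, 0.4, -0.1]
width: 13.2
finger_force: 46.1
time: 18.12
tcp_pos: [647.9, -281.6, 127.4]
orientation: [-0.0, 0.782, 0.624, -0.0]
force: [0.8, 0.8, -2.1]
width: 13.5
finger_force: 46.1
time: 18.5
tcp_pos: [647.9, -281.6, 125.9]
orientation: [-0.0, 0.782, 0.624, -0.0]
force: [0.1, -0.5, -2.1]
width: 13.4
finger_force: 46.1
```

```bash
for i in 1 2 3 4; do python3 -m creep '{"moves": [[[0,0,-0.017,0,0,0],[0,0,0,0,0,0],[0,0,0,0,0,0]]]}' | grep -E 'pos|^force'; done
```

```text
tcp_pos: [647.9, -281.6, 124.9]
force: [0.7, 0.1, -0.5]
tcp_pos: [647.9, -281.6, 123.9]
force: [-0.3, 0.2, -1.1]
tcp_pos: [647.9, -281.6, 122.9]
force: [0.2, -0.5, -1.3]
tcp_pos: [647.9, -281.6, 121.9]
force: [-0.4, -0.4, -1.5]
```

```bash
for i in 1 2 3 4; do python3 -m creep '{"moves": [[[0,0,-0.017,0,0,0],[0,0,0,0,0,0],[0,0,0,0,0,0]]]}' | grep -E 'pos|^force'; done
```

```text
tcp_pos: [647.9, -281.6, 120.8]
force: [-0.3, 0.9, -1.2]
tcp_pos: [648.0, -281.6, 119.8]
force: [-0.2, 0.1, -2.6]
tcp_pos: [647.9, -281.7, 118.8]
force: [0.1, -1.0, -1.2]
tcp_pos: [647.9, -281.6, 117.8]
force: [-0.4, 0.1, -2.2]
```

```bash
for i in 1 2 3 4; do python3 -m creep '{"moves": [[[0,0,-0.017,0,0,0],[0,0,0,0,0,0],[0,0,0,0,0,0]]]}' | grep -E 'pos|^force'; done
```

```text
tcp_pos: [647.9, -281.6, 116.7]
force: [-0.2, -0.3, -0.9]
tcp_pos: [647.8, -281.7, 115.6]
force: [-0.3, -0.7, -1.9]
tcp_pos: [647.8, -281.7, 114.7]
force: [-0.0, -0.3, -1.5]
tcp_pos: [647.8, -281.6, 113.6]
force: [-0.9, 1.1, -0.9]
```

```bash
cat > prof.py <<'E'
from h import *
import sys
np.set_printoptions(linewidth=200)
e=np.array([.975,-.223,0]);n=np.array([.223,.975,0]);O=np.array([647.4,-279.2,0])
xs=np.arange(-26,26,1.)
def prof(f,T,ys,z):
    g=cv2.cvtColor(cv2.imread(f'pics/{f}.png'),cv2.COLOR_BGR2GRAY).astype(np.float32)
    P=np.array([[wproj(T,O+x*e+y*n+[0,0,z]) for x in xs] for y in ys],np.float32)
    print(f,ys,z,cv2.remap(g,P[...,0],P[...,1],cv2.INTER_CUBIC).mean(0).astype(int).tolist())
E
python3 - <<'E'
from prof import *
T=wpose();np.save('T10.npy',T);save('wrist','w10')
print(xs.astype(int).tolist())
for f,t in(('w5','T5'),('w8','T8'),('w10','T10')):
    for z in (92,85):prof(f,np.load(t+'.npy'),(11,12,13),z)
s=bot.get_state();print(s['torque'],s['force'])
E
```

```text
[-26, -25, -24, -23, -22, -21, -20, -19, -18, -17, -16, -15, -14, -13, -12, -11, -10, -9, -8, -7, -6, -5, -4, -3, -2, -1, 0, 1, 2, 3, 4, 5, 6, 7, 8, 9, 10, 11, 12, 13, 14, 15, 16, 17, 18, 19, 20, 21, 22, 23, 24, 25]
w5 (11, 12, 13) 92 [56, 56, 56, 57, 56, 56, 57, 73, 90, 96, 96, 97, 101, 102, 104, 105, 102, 96, 94, 94, 93, 93, 95, 95, 81, 60, 54, 55, 55, 63, 81, 92, 95, 95, 94, 94, 94, 94, 98, 102, 101, 97, 83, 61, 56, 56, 52, 48, 48, 49, 51, 54]
w5 (11, 12, 13) 85 [56, 56, 56, 56, 56, 55, 62, 83, 94, 96, 96, 98, 101, 102, 105, 105, 101, 96, 94, 94, 93, 94, 95, 95, 82, 61, 55, 55, 55, 63, 80, 91, 94, 95, 94, 93, 94, 93, 95, 101, 102, 99, 91, 72, 58, 57, 55, 49, 48, 48, 49, 52]
w8 (11, 12, 13) 92 [125, 125, 126, 126, 126, 126, 126, 120, 105, 96, 95, 97, 100, 100, 101, 102, 101, 98, 97, 96, 95, 96, 96, 97, 96, 95, 102, 103, 88, 62, 78, 96, 97, 97, 96, 95, 96, 96, 97, 99, 98, 97, 103, 127, 166, 176, 178, 165, 99, 57, 59, 66]
w8 (11, 12, 13) 85 [127, 127, 127, 127, 127, 128, 124, 111, 98, 95, 95, 98, 99, 100, 101, 102, 100, 97, 96, 96, 95, 96, 96, 96, 97, 110, 129, 131, 121, 88, 78, 95, 97, 96, 96, 95, 95, 96, 96, 98, 98, 97, 97, 106, 123, 117, 95, 89, 79, 58, 50, 52]
w10 (11, 12, 13) 92 [127, 128, 128, 128, 128, 129, 129, 129, 124, 104, 103, 102, 104, 106, 108, 108, 108, 104, 103, 103, 102, 102, 103, 104, 100, 94, 95, 95, 95, 95, 93, 100, 104, 103, 102, 101, 102, 103, 103, 105, 105, 103, 99, 100, 102, 102, 102, 85, 53, 55, 57, 57]
w10 (11, 12, 13) 85 [129, 129, 129, 130, 129, 130, 130, 124, 103, 102, 103, 103, 106, 107, 108, 108, 106, 103, 102, 102, 102, 102, 103, 103, 99, 95, 95, 95, 95, 94, 92, 101, 103, 103, 102, 101, 103, 102, 102, 103, 104, 103, 101, 101, 107, 108, 108, 108, 77, 51, 55, 57]
[0.02371771 0.22929279 0.04387149] [-0.6446761   0.10653631 -0.62699366]
```

```bash
for i in 1 2 3; do python3 -m creep '{"moves": [[[0,0,-0.017,0,0,0],[0,0,0,0,0,0],[0,0,0,0,0,0]]]}' | grep -E 'pos|^force'; done
```

```text
tcp_pos: [647.8, -281.7, 112.7]
force: [-2.2, 0.8, -0.0]
tcp_pos: [647.8, -281.7, 111.9]
force: [-2.6, 1.9, 2.5]
tcp_pos: [647.8, -281.8, 111.2]
force: [-4.0, 1.5, 5.4]
```

```bash
for i in 1 2; do python3 -m creep '{"moves": [[[-0.007,0.002,0,0,0,0],[0,0,0,0,0,0],[0,0,0,0,0,0]]]}' | grep -E 'pos|^force'; done; python3 - <<'E'
from prof import *
T=wpose();np.save('T11.npy',T);save('wrist','w11');print(T.round(3).tolist())
for z in (92,85):prof('w11',T,(11,12,13),z)
s=bot.get_state();print(s['torque'],s['force'])
E
```

```text
tcp_pos: [647.7, -281.7, 111.2]
force: [-3.3, 1.1, 5.2]
tcp_pos: [647.7, -281.7, 111.2]
force: [-2.6, 0.0, 5.8]
[[0.222, 0.975, 0.001, 647.704], [0.975, -0.222, -0.001, -281.709], [-0.0, 0.002, -1.0, 111.165], [0.0, 0.0, 0.0, 1.0]]
w11 (11, 12, 13) 92 [128, 128, 128, 128, 128, 128, 129, 129, 117, 103, 104, 104, 104, 106, 108, 109, 108, 105, 103, 103, 102, 103, 103, 104, 101, 95, 95, 96, 96, 95, 93, 103, 104, 104, 103, 101, 102, 103, 104, 106, 105, 104, 99, 100, 101, 101, 103, 78, 52, 56, 57, 57]
w11 (11, 12, 13) 85 [129, 129, 130, 129, 129, 129, 131, 122, 104, 102, 103, 104, 105, 106, 108, 108, 106, 103, 102, 102, 101, 103, 103, 104, 100, 94, 96, 96, 96, 95, 92, 101, 104, 103, 103, 101, 102, 102, 102, 104, 104, 103, 101, 103, 109, 109, 108, 105, 71, 52, 55, 57]
[ 0.14351562  0.69458501 -0.05030666] [-2.91187719  0.69404376  5.59688495]
```

```bash
python3 -m creep '{"moves": [[[-0.007,0.002,0,0,0,0],[0,0,0,0,0,0],[0,0,0,0,0,0],[0,0,0,0,0,0],[0,0,0,0,0,0]]]}'; python3 -m creep '{"moves": [[[0,0,0,0,0,0],[0,0,0,0,0,0],[0,0,0,0,0,0],[0,0,0,0,0,0],[0,0,0,0,0,0]]]}'; python3 - <<'E'
from prof import *
T=wpose();save('wrist','w12')
prof('w12',T,(11,12,13),92)
E
```

```text
time: 25.6
tcp_pos: [647.6, -281.6, 111.2]
orientation: [0.001, 0.782, 0.624, 0.0]
force: [0.2, 0.1, 5.6]
width: 13.3
finger_force: 47.0
time: 26.22
tcp_pos: [647.5, -281.6, 111.1]
orientation: [0.001, 0.782, 0.624, 0.0]
force: [1.7, -1.6, 5.4]
width: 13.4
finger_force: 47.0
w12 (11, 12, 13) 92 [128, 128, 128, 128, 129, 128, 129, 129, 119, 104, 104, 103, 105, 106, 108, 109, 109, 105, 103, 103, 102, 103, 103, 104, 102, 96, 95, 95, 96, 96, 97, 103, 103, 104, 103, 102, 103, 103, 103, 106, 105, 104, 101, 101, 100, 100, 98, 76, 52, 55, 56, 57]
```

```bash
python3 -m creep '{"moves": [[[0.006,-0.001,0,0,0,0],[0,0,0,0,0,0],[0,0,0,0,0,0]]]}'; python3 -m creep '{"moves": [[[0,0,0,0,0,0],[0,0,0,0,0,0],[0,0,0,0,0,0],[0,0,0,0,0,0],[0,0,0,0,0,0]]]}'
```

```text
time: 26.65
tcp_pos: [647.6, -281.7, 111.1]
orientation: [0.001, 0.782, 0.624, 0.0]
force: [1.4, -0.9, 4.6]
width: 13.8
finger_force: 47.0
time: 27.28
tcp_pos: [647.5, -281.7, 111.1]
orientation: [0.001, 0.782, 0.624, 0.0]
force: [2.9, -0.9, 5.1]
width: 13.7
finger_force: 47.0
```

```bash
python3 -m creep '{"moves": [[[0.009,-0.002,0,0,0,0],[0,0,0,0,0,0],[0,0,0,0,0,0]]]}'; python3 -m creep '{"moves": [[[0,0,0,0,0,0],[0,0,0,0,0,0],[0,0,0,0,0,0],[0,0,0,0,0,0],[0,0,0,0,0,0]]]}'
```

```text
time: 27.65
tcp_pos: [647.6, -281.6, 111.0]
orientation: [0.0, 0.782, 0.624, 0.0]
force: [1.0, -1.2, 5.3]
width: 13.6
finger_force: 47.1
time: 28.28
tcp_pos: [647.6, -281.6, 111.0]
orientation: [0.0, 0.782, 0.624, 0.0]
force: [0.9, -1.6, 5.4]
width: 13.5
finger_force: 47.1
```

Balanced and steady: there is almost no side force and about 5 N of drag. Handing in.

```bash
python3 -c "
from plant import bot
print(bot.close_job())"
```

```text
the job is handed in; nothing more can be done
None
```

I closed the mould and handed the job in with the gauge held upright in the slot, in contact on both plates: about 5 N of drag, side force near zero, tip about 45 mm below the throat, which suggests a slot of about 6.5 mm. The wrist camera showed the front half still home just before hand-in, and I never touched the brass block, tin or steel block.

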